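# Pin back the sprung tension wheel of a tube mixer

### The arm

A 6-joint arm with a two-finger parallel gripper is mounted at the origin on the work surface. World frame = base frame: x ahead of the robot, y to its left, z up, the work surface at z = 0. Lengths are in m, angles in rad, forces in N, time in s.
With the tool pointing down it reaches from about 0.3 to 0.85 m from the base axis. Payload 5.4 kg.
Tool frame: the origin (TCP) lies on the front face of the gripper's body, between the roots of the fingers; the fingertips stand 73 mm ahead of it and the grasp point (between the pads) lies 54 mm ahead of it (manip.tip_extent is the distance from the TCP to the fingertips, in m); z points along the fingers, y is the direction in which the jaws open and shut (so a half turn about z gives the same grasp; the last joint's range is limited). The gripper opens to 85 mm and grips with 20 to 120 N. Pads are 22 mm wide; open, the fingers measure 114 mm over their backs; the gripper's body (76 mm by 85 mm) begins 54 mm behind the grasp point. The pads swing forward as they close: fully open they stand 13 mm farther back than shut.
Start: joints at [0.902, 0.158, 1.597, -0, 1.386, -0.21], TCP at [0.255, 0.516, 0.304] pointing down, gripper open.
Joint ranges: [-2.91, 2.91], [-0.94, 2.29], [0.18, 2.7], [-1.29, 4.43], [0.17, 2.64], [-3, 3]. Speed limits (rad/s): [2.57, 2.57, 3.14, 3.14, 3.14, 3.14].

### API

Orientations are given as a rotation vector (axis times angle).
In Python, from station import manip gives the robot as it stands.
- The arm moves only by the tool carry_out, never from a script. Its argument "increments" is a list that holds one entry, the list of rows, each a list of 5 numbers: the closure, from -1 (fully open) to 1 (shut), so that 0 is half open, then the shift along the tool's x, y, z in units of 3 cm (1.0 is 3 cm), then the turn about the tool's z in units of 0.12 rad (1.0 is 0.12 rad). A call has 1 to 8 rows; each row shifts and turns the commanded pose from where the row before left it, along the tool's axes as they then stand; what a row does not reach is not made up. A row lasts 1/10 s, in which the tool goes at most 50 mm and 8.59 degrees, less where a joint would pass 70% of its speed; a pose out of reach is approached as far as the arm can. A call with a number of a shift or a turn outside -1 to 1 is refused whole. A call with a gripper value outside its range is refused whole. The fingers move at their own pace and stop on an object; "newtons" is the grip in N (left out, the last holds). Time passes only in rows, so rows that do not move let the fingers close. It gives the time, the measured TCP pose, the force and the opening at its end, in the units of the state.
- manip.read_state(): the state, without advancing time (a new reading comes with each control period).
- manip.grab_frame(name): name is "scene" or "top" or "wrist"; returns the picture (400x640x3 uint8, red, green, blue); there is no depth.
- manip.camera_info(name): a dict with "fx", "fy", "cx", "cy" (pixels), "R" (3x3) and "t" (3): a world point X has camera coordinates R X + t; the wrist camera has in their place "hand_eye" (4x4, takes a point from camera to tool coordinates, whose origin is the TCP and whose axes are the flange's). Camera axes: x right, y down, z forward; pixel columns grow to the right and rows downward; lengths in m; the calibration is good to about 2 mm. A picture is of the moment at which its call begins: read the wrist's pose just before it. camera_info takes no time and is no camera call.
- manip.finish_job(): hands the job in, once; it reports no verdict.
The state is a dict: "time": time; "q": joint angles; "qd": joint speeds; "joint_torque": joint torques, N m; "tcp_pos": TCP position; "tcp_rot": TCP orientation; "force": force on the tool from outside, world axes, zero at the start; "torque": the same for the moment, N m; "width": finger opening in m.
Only numpy, scipy, OpenCV 4.12 (cv2) and the standard library are available. Lean on these libraries where they do the work, as an engineer would, in place of code of your own. Each camera call takes 0.05 s, during which the arm holds its last target.

### The job

The tube mixer is to have its drive belt changed, so its sprung tension wheel must be pinned back. Take the locking pin (the one with the flat tab) out of the small blue rack, put it through the hole in the wheel, and with it turn the wheel counter-clockwise (seen from above) against its spring while feeling gently for the hidden catch hole underneath; push the pin fully home in it, collar down on the wheel, and let go so that the pin holds the wheel back. Work gently so as not to strain the mechanism, and leave everything else where it is.

Things in the scene. Friction and masses are not known exactly. Their poses are not given: they have to be found in the camera images.
- pin: locking pin, upright in one of the rack's three used holes; origin at its lower end, z up. Steel shaft 8 mm diameter, 31 mm long, foot tapered to 4 mm over 3 mm; collar 18 mm diameter at 31 to 35 mm; flat black tab at 35 to 72 mm, 26 mm wide along the pin's x, 12 mm thick along y (grip it across the thickness). 60 g. The forces between pin and mixer, all contacts added up, must stay below 40 N
- pin_tab (a point): grip point in the middle of the pin's tab, 57 mm above the pin's lower end, 22 mm above the top of the collar
- pin_collar (a point): point on the pin's axis in the plane of the collar's underside, 31 mm above the pin's lower end
- rack: blue parking rack 170 x 56 mm, 45 mm high, fixed; origin under its centre, x along its row of three 10 mm holes at x = -55, 0, +55 mm, 38 mm deep. Parts stand in them with the collar on the rack's top, lower ends 14 mm above the table; a part lifts straight out after 31 mm. The pin's tab lies along the row within 0.12 rad
- mixer: tube mixer, fixed: white base plate 300 x 200 x 12 mm, round grey casing 162 mm diameter, 50 mm high, with the tension wheel in it; beyond it two black rollers (top 79 mm, cheeks 87 mm high) starting 95 mm from the wheel's axis. Origin on the wheel's vertical axis at table height; x points from the wheel to the rollers, z up
- catch_level (a point): point on the wheel's axis, 36 mm above the table, level with the top of the steel catch plate under the wheel. The plate is flat but for one catch hole, 12 mm diameter, 22 mm deep, also 50 mm from the axis. It is out of sight and its place differs each time: it comes under the wheel's hole at a wheel angle between 0.45 and 0.95 rad. With the pin home its lower end is 20 mm above the table
- wheel (a joint): turn (rad) of the flat aluminium tension wheel, 130 mm diameter, 12 mm thick, top 51 mm above the table; counter-clockwise from above positive, 0 at its rest stop, 1.3 at its far stop. A spring drives it back to 0: 0.2 N m at 0 and 0.2 N m more per rad, 4 to 9 N at the hole. At 0 the hole lies on the mixer's -x side of the axis
- wheel_hole (a point): centre of the through hole in the wheel, at the level of the wheel's top face, 50 mm from the wheel's axis; 10 mm diameter, mouth chamfered 1.5 mm. A pin that is put through it meets the catch plate 15 mm below this point
- knob_bolt: bystander in the rack: same shaft and collar as the pin, round black knob 26 mm diameter, 14 mm high; origin at its lower end
- spacer: bystander in the rack: same shaft, plain steel head 18 mm diameter, 9 mm high; origin at its lower end
- tip_box: bystander: white plastic box 85 x 125 x 50 mm; origin under its centre
- bottle_a: bystander: white bottle 52 mm diameter, 100 mm high; origin under its centre
- bottle_b: bystander: amber bottle 44 mm diameter, 85 mm high; origin under its centre
- marker: bystander: marker with green cap, 133 mm long, 16 mm thick, lying along its x; origin underneath
- pipette: bystander: black hand pipette, about 255 mm long, 30 mm high, lying along its x; origin underneath
Not all that is in view belongs to the job. Leave any green, red or yellow look-alike of the pin alone.

How it is judged:
By the outcome, as a careful person would: the job done as asked, in the order asked, and still so for the second after the job is handed in, with the robot touching nothing.
It also fails if it takes over 64 s, if anything falls off the work surface, if the arm or the gripper's body presses on something with over 40 N, if the wrist force passes 120 N, or if a joint passes its speed limit or range.

## Working session

There is one attempt and no reset: what is moved stays moved. The work goes in short steps, Python scripts to look and compute and a tool call to move; the robot and the scene stay as the last step left them, time stands still between calls to the robot, and variables do not carry over. Pictures are saved under pics/ and viewed, and the job is handed in when it is done.

Besides the shell and the picture viewer there is one more tool, called after "Emit:" as a command line: name --argument value ..., lists and objects as JSON in quotes. carry_out: Moves the arm, as the interface text tells. Its arguments: {"type":"object","properties":{"increments":{"type":"array"},"newtons":{"type":"number"}},"required":["increments"]}

```bash
ls; mkdir -p pics; python3 - <<'E'
from station import manip
import cv2
for n in ("scene","top","wrist"):
    s=manip.read_state()
    im=manip.grab_frame(n)
    cv2.imwrite(f"pics/{n}0.png",im[:,:,::-1])
    c=manip.camera_info(n); print(n,c)
print(s)
E
```

```text
pics
scene {'fx': 365.0234930572583, 'fy': 365.0234930572583, 'cx': 320.2785829520992, 'cy': 198.67040650717868, 'R': array([[-0.8653362 ,  0.50113465,  0.00757105],
       [ 0.32136876,  0.56639003, -0.75889687],
       [-0.38459768, -0.65426783, -0.65116682]]), 't': array([ 0.43890428, -0.10283682,  1.16766692])}
top {'fx': 445.51682012594426, 'fy': 445.51682012594426, 'cx': 317.25563737563436, 'cy': 200.39947398392903, 'R': array([[ 0.00717556, -0.9999665 , -0.00393738],
       [-0.99081167, -0.00657795, -0.13508873],
       [ 0.1350583 ,  0.00487054, -0.99082568]]), 't': array([0.01184623, 0.52130925, 1.3495656 ])}
wrist {'fx': 306.05711782481774, 'fy': 306.05711782481774, 'cx': 322.0812992682578, 'cy': 198.69818003674249, 'hand_eye': array([[ 7.28769799e-04, -9.64482591e-01, -2.64145415e-01,
         6.71938990e-02],
       [ 9.99999696e-01,  7.76039487e-04, -7.46066251e-05,
         2.85262839e-04],
       [ 2.76944063e-04, -2.64145280e-01,  9.64482864e-01,
        -6.96648773e-02],
       [ 0.00000000e+00,  0.00000000e+00,  0.00000000e+00,
         1.00000000e+00]])}
{'time': 0.1, 'q': array([ 9.01913468e-01,  1.58995134e-01,  1.59814223e+00,  6.11140702e-05,
        1.38621196e+00, -2.10093135e-01]), 'qd': array([-0.00021152, -0.00161786, -0.00236646, -0.00087897,  0.00109837,
        0.00166904]), 'joint_torque': array([-3.51302942e-04, -3.96994185e+01, -3.32337785e+01, -2.28214517e-04,
        4.25609294e-03,  3.84553096e-05]), 'tcp_pos': array([0.25437507, 0.51519092, 0.30299214]), 'tcp_rot': array([-7.14196048e-01, -3.05851031e+00,  2.45637621e-03]), 'force': array([-0.16255631, -0.31423092,  0.68583926]), 'torque': array([-0.02274481, -0.02406665, -0.07033744]), 'width': 0.08527932209368246}
```

View pics/top0.png

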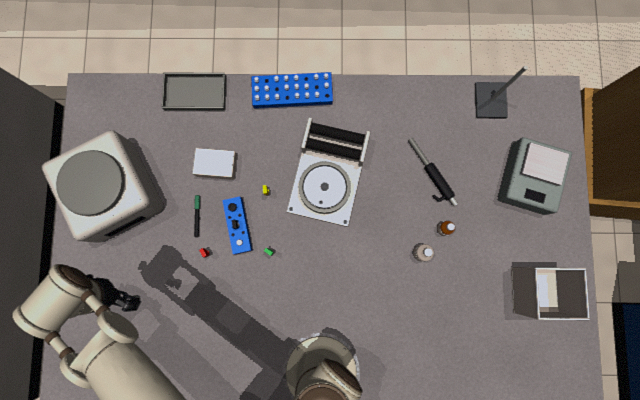

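View pics/scene0.png

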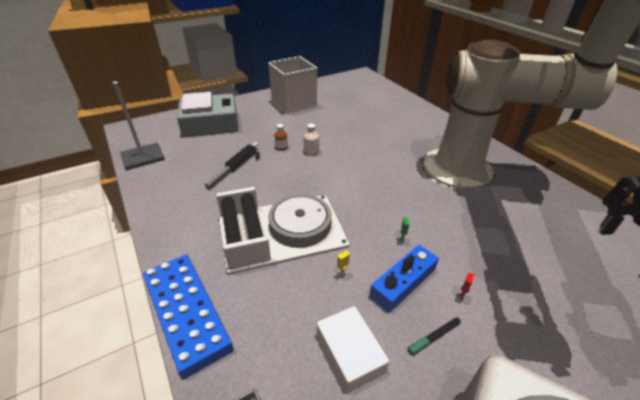

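View pics/wrist0.png

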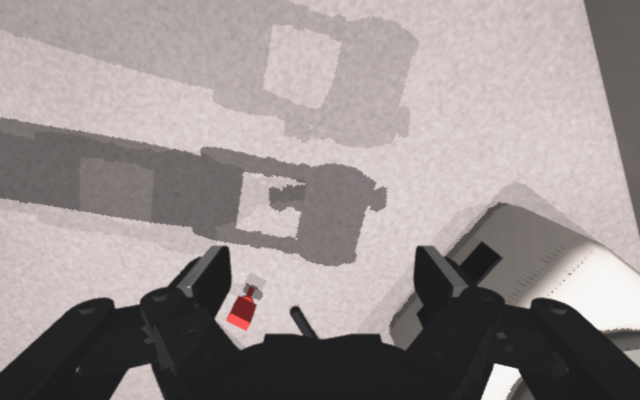

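The top view shows the rack around (236,225), with the wheel at about (326,187). I'll enlarge both.

```bash
python3 - <<'E'
import cv2,numpy as np
im=cv2.imread("pics/top0.png")
a=cv2.resize(im[185:265,190:290],None,fx=6,fy=6,interpolation=cv2.INTER_CUBIC)
cv2.imwrite("pics/t_rack.png",a)
a=cv2.resize(im[115:235,280:380],None,fx=5,fy=5,interpolation=cv2.INTER_CUBIC)
cv2.imwrite("pics/t_mix.png",a)
im=cv2.imread("pics/scene0.png")
a=cv2.resize(im[180:320,210:450],None,fx=3.3,fy=3.3,interpolation=cv2.INTER_CUBIC)
cv2.imwrite("pics/s_z.png",a)
E
```

```text
(no output)
```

View pics/t_rack.png

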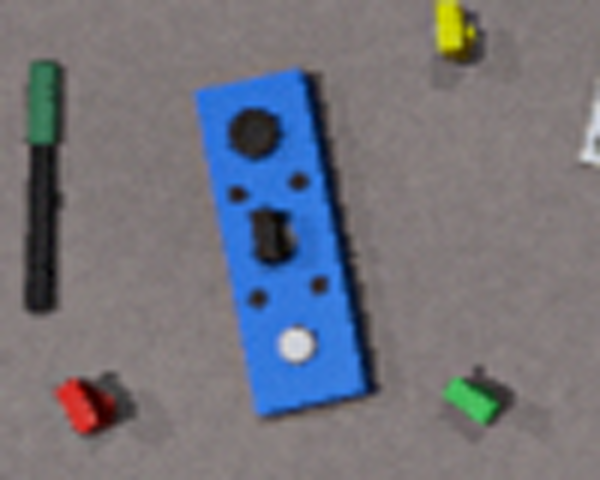

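View pics/t_mix.png

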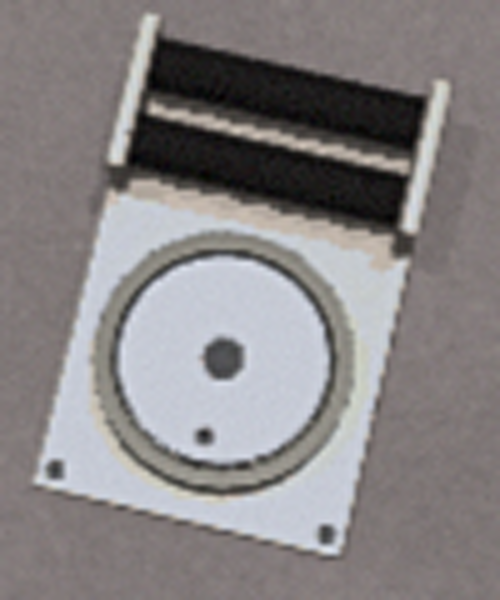

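View pics/s_z.png

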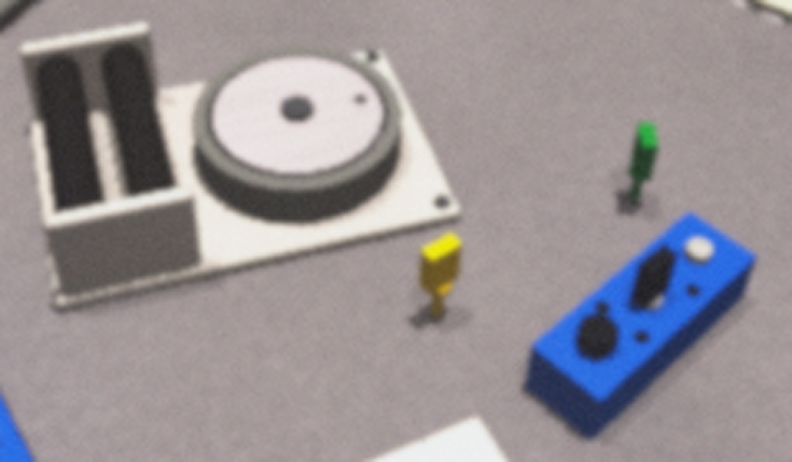

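```bash
cat > h.py <<'E'
import numpy as np,cv2
from station import manip
def ray(n,uv,z,pose=None):
    c=manip.camera_info(n); d=np.array([(uv[0]-c['cx'])/c['fx'],(uv[1]-c['cy'])/c['fy'],1])
    if n=='wrist':
        from scipy.spatial.transform import Rotation as Ro
        H=c['hand_eye'];Rt=Ro.from_rotvec(pose[1]).as_matrix()
        o=Rt@H[:3,3]+pose[0]; w=Rt@H[:3,:3]@d
    else:
        o=-c['R'].T@c['t']; w=c['R'].T@d
    return o+w*(z-o[2])/w[2]
E
python3 - <<'E'
from h import *
im=cv2.imread("pics/top0.png")
hsv=cv2.cvtColor(im,cv2.COLOR_BGR2HSV)
m=cv2.inRange(hsv,(100,150,80),(125,255,255)); m[:180]=0;m[260:]=0;m[:,:215]=0;m[:,260:]=0
m=cv2.morphologyEx(m,cv2.MORPH_CLOSE,np.ones((11,11)))
cs=max(cv2.findContours(m,0,2)[0],key=cv2.contourArea)
r=cv2.minAreaRect(cs); print(r)
P=np.array([ray('top',p,.045)[:2] for p in cv2.boxPoints(r)]); print(P, np.linalg.norm(P-np.roll(P,1,0),axis=1)); print('rack c',P.mean(0))
for p in [(190+252/6,185+133/6),(190+295/6,185+344/6)]: print('bystander',ray('top',p,.054))
g=cv2.cvtColor(im,cv2.COLOR_BGR2GRAY)
def blob(x,y,h,th,sat=None):
    s=g[y-h:y+h+1,x-h:x+h+1].astype(float); w=np.clip(th-s,0,None)
    Y,X=np.mgrid[y-h:y+h+1,x-h:x+h+1]; return (X*w).sum()/w.sum(),(Y*w).sum()/w.sum()
a=blob(324,186,5,170);b=blob(321,202,3,170)
A=ray('top',a,.051);B=ray('top',b,.051);print(a,b,A,B,np.linalg.norm(A-B),np.arctan2(*(A-B)[1::-1]))
# tab top
t=blob(235,224,6,50);print(t,ray('top',t,.086))
# scene estimates
s=cv2.imread('pics/scene0.png')
for p,z in [((297,108),.051),((360,99),.051)]: print('scene',ray('scene',(210+p[0]/3.3,180+p[1]/3.3),z))
E
```

```text
((236.4038543701172, 225.01922607421875), (55.10863494873047, 18.43491554260254), 78.69007110595703)
[[0.51979663 0.30987734]
 [0.53145336 0.25432561]
 [0.36556342 0.21633829]
 [0.35425199 0.27101557]] [0.17004489 0.05676156 0.17018375 0.05583505]
rack c [0.44276635 0.2628892 ]
bystander [0.49603008 0.2762984  0.054     ]
bystander [0.38888722 0.25102282 0.054     ]
(np.float64(324.1927896240932), np.float64(186.2903934930754)) (np.float64(320.4324644549763), np.float64(201.80331753554503)) [ 0.5631791  -0.00572485  0.051     ] [0.51480069 0.00558066 0.051     ] 0.04968183968090007 -0.22956934720719427
(np.float64(235.55229142185664), np.float64(224.2244418331375)) [0.4411825  0.25770956 0.086     ]
scene [ 0.56293569 -0.00679438  0.051     ]
scene [0.51589221 0.00818466 0.051     ]
```

Emit:
carry_out --increments '[[[-1,0,0,0,-1],[-1,0,0,0,-1],[-1,0,0,0,-1],[-1,0,0,0,-1],[-1,0,0,0,-1],[-1,0,0,0,-0.7],[-1,0,0,0,0]]]'

```text
time: 0.85
tcp_pos: [0.2546, 0.5154, 0.3035]
tcp_rot: [0.353, -3.121, 0.001]
force: [0.1, 0.1, 0.1]
width: 0.0856
```

```bash
cat >> h.py <<'E'
from scipy.spatial.transform import Rotation as Ro
def st():
    s=manip.read_state(); R=Ro.from_rotvec(s['tcp_rot']).as_matrix()
    print('t',round(s['time'],2),'tcp',s['tcp_pos'].round(4),'xang %.4f yang %.4f'%(np.arctan2(R[1,0],R[0,0]),np.arctan2(R[1,1],R[0,1])),'z',R[:,2].round(4),'F',s['force'].round(2),'T',s['torque'].round(2),'w',round(s['width'],4),'q',s['q'].round(2))
    return s,R
def go(target):
    s,R=st(); d=R.T@(np.array(target)-s['tcp_pos']); print('tool shift units',(d/.03).round(3))
E
python3 -c "
from h import *
go([.442,.262,.27])"
```

```text
t 0.85 tcp [0.2546 0.5154 0.3035] xang -2.9163 yang 1.7961 z [-5.e-04 -6.e-04 -1.e+00] F [0.06 0.11 0.09] T [ 0.04  0.04 -0.03] w 0.0856 q [ 0.9   0.16  1.6   0.    1.39 -0.89]
tool shift units [-4.204 -9.627  1.118]
```

Emit:
carry_out --increments '[[[-1,-0.42,-0.96,0.11,0],[-1,-0.42,-0.96,0.11,0],[-1,-0.42,-0.96,0.11,0],[-1,-0.42,-0.96,0.11,0],[-1,-0.42,-0.96,0.11,0],[-1,-0.42,-0.96,0.11,0],[-1,-0.42,-0.96,0.11,0],[-1,-0.42,-0.96,0.11,0]]]'

```text
time: 1.65
tcp_pos: [0.4049, 0.3123, 0.2773]
tcp_rot: [0.349, -3.122, 0.0]
force: [-0.5, -0.0, 0.0]
width: 0.0856
```

Emit:
carry_out --increments '[[[-1,-0.42,-0.96,0.11,0],[-1,-0.42,-0.96,0.11,0],[-1,0,0,0,0],[-1,0,0,0,0]]]'

```text
time: 2.05
tcp_pos: [0.4418, 0.2627, 0.2707]
tcp_rot: [0.348, -3.121, -0.0]
force: [0.1, 0.5, 0.3]
width: 0.0852
```

```bash
python3 -c "
from h import *
st()
im=manip.grab_frame('wrist'); cv2.imwrite('pics/w1.png',im[:,:,::-1])
"
```

```text
t 2.05 tcp [0.4418 0.2627 0.2707] xang -2.9193 yang 1.7931 z [-8.e-04  2.e-04 -1.e+00] F [0.11 0.51 0.27] T [-0.   -0.01  0.04] w 0.0852 q [ 0.3   0.03  1.8   0.    1.31 -1.49]
```

View pics/w1.png

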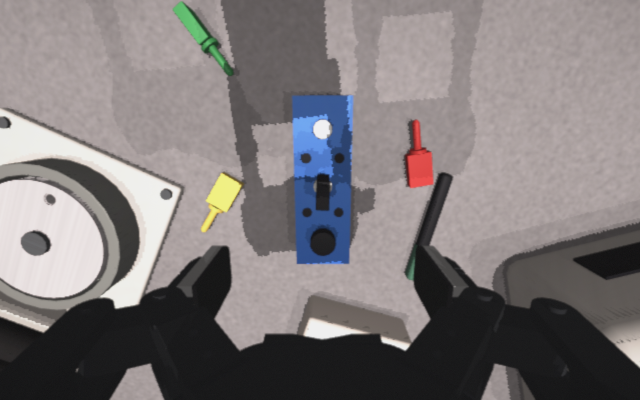

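The wrist view shows the pin's dark tab at about (322,192) in the middle hole, aligned with the tool within a few degrees. The spacer is at (322,129) and the knob at (323,242).

```bash
python3 -c "
from h import *
s,R=st()
im=cv2.imread('pics/w1.png'); cv2.imwrite('pics/w1z.png',cv2.resize(im[90:275,280:370],None,fx=3.2*2,fy=3.2,interpolation=cv2.INTER_CUBIC))
cv2.imwrite('pics/w1z.png',cv2.resize(im[165:225,290:360],None,fx=9,fy=9,interpolation=cv2.INTER_CUBIC))
g=im.max(2); m=(g<45).astype(np.uint8); m[:170]=0;m[215:]=0;m[:,312:333]=m[:,312:333];m[:,:312]=0;m[:,333:]=0
n,l,sta,c=cv2.connectedComponentsWithStats(m); k=1+sta[1:,4].argmax(); print(sta[k],c[k])
cnt=cv2.findContours((l==k).astype(np.uint8),0,2)[0][0]; r=cv2.minAreaRect(cnt);print(r)
p=(s['tcp_pos'],s['tcp_rot'])
for q,z in [(c[k],.075),(c[k],.086),((322.5,129.5),.054),((323,242),.063)]:
  P=ray('wrist',q,z,p);print(P,R.T@(P-s['tcp_pos']))
"
```

```text
t 2.1 tcp [0.4415 0.2632 0.2708] xang -2.9177 yang 1.7947 z [-5.e-04  4.e-04 -1.e+00] F [-0.86  0.41  0.24] T [-0.03 -0.03  0.03] w 0.0852 q [ 0.3   0.03  1.8   0.    1.31 -1.49]
[317 175  12  35 393] [322.3129771  191.85496183]
((322.5, 192.0), (34.0, 11.0), 90.0)
[0.4406258  0.26382396 0.075     ] [0.00060665 0.00066909 0.19583105]
[0.43795482 0.26320336 0.086     ] [0.00335362 0.00066214 0.18483226]
[0.38844061 0.2520857  0.054     ] [0.05408625 0.00079879 0.21685478]
[0.49263797 0.2764167  0.063     ] [-0.05290853  0.00139536  0.20780772]
```

View pics/w1z.png

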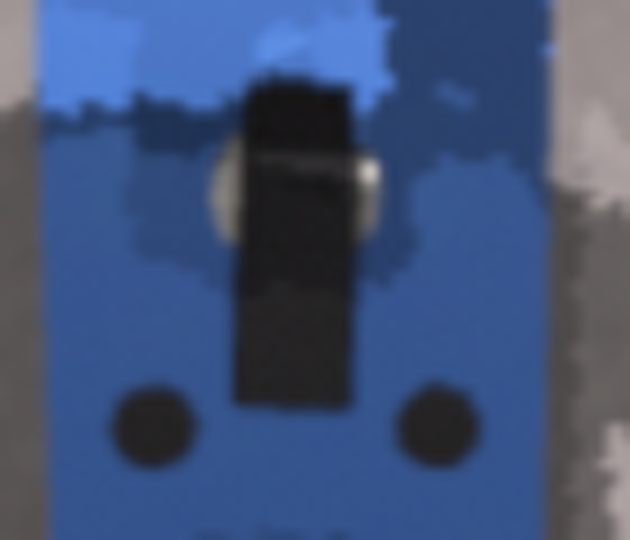

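Emit:
carry_out --increments '[[[-1,0.02,0.03,0.8,0.2],[-1,0,0,0.8,0],[-1,0,0,0.8,0],[-1,0,0,0.8,0],[-1,0,0,0.8,0],[-1,0,0,0.6,0],[-1,0,0,0.26,0],[-1,0,0,0,0]]]'

```text
time: 2.9
tcp_pos: [0.4399, 0.2642, 0.1243]
tcp_rot: [0.317, -3.123, 0.001]
force: [-0.5, 0.1, 0.1]
width: 0.0853
```

```bash
python3 -c "
from h import *
st();print(manip.tip_extent)
im=manip.grab_frame('wrist'); cv2.imwrite('pics/w2.png',im[:,:,::-1])
"
```

```text
t 2.9 tcp [0.4399 0.2642 0.1243] xang -2.9395 yang 1.7729 z [-2.2e-03 -5.0e-04 -1.0e+00] F [-0.5   0.05  0.11] T [-0.02 -0.02  0.  ] w 0.0853 q [ 0.3   0.22  1.91  0.    1.01 -1.47]
0.0726
```

View pics/w2.png

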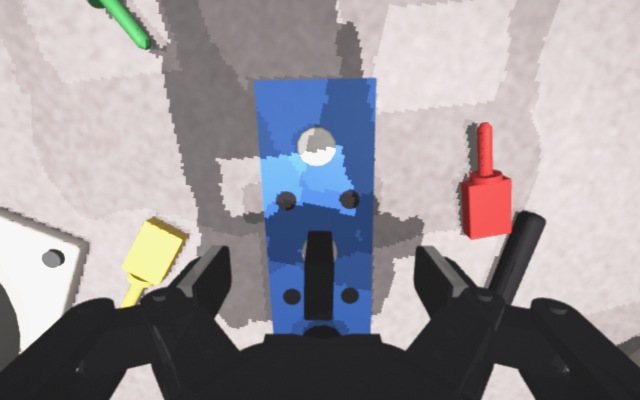

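Emit:
carry_out --increments '[[[-1,0,-0.03,0,0],[0,0,0,0,0],[0.5,0,0,0,0],[1,0,0,0,0],[1,0,0,0,0],[1,0,0,0,0],[1,0,0,0,0],[1,0,0,0,0]]]' --newtons 70

```text
time: 3.75
tcp_pos: [0.4414, 0.2628, 0.1253]
tcp_rot: [-0.315, 3.125, 0.0]
force: [0.4, -0.3, 2.5]
width: 0.011
```

```bash
python3 -c "
from h import *
st()"
```

```text
t 3.75 tcp [0.4414 0.2628 0.1253] xang -2.9404 yang 1.7719 z [ 4.e-04  1.e-04 -1.e+00] F [ 0.37 -0.33  2.46] T [-0.05 -0.04 -0.02] w 0.011 q [ 0.3   0.22  1.91 -0.    1.01 -1.47]
```

Emit:
carry_out --increments '[[[1,0,0,-0.2,0],[1,0,0,-0.4,0],[1,0,0,-0.5,0],[1,0,0,-0.6,0],[1,0,0,-0.7,0],[1,0,0,-0.6,0],[1,0,0,0,0]]]'

```text
time: 4.45
tcp_pos: [0.4428, 0.2634, 0.2187]
tcp_rot: [-0.315, 3.119, 0.002]
force: [-0.3, -0.0, -1.1]
width: 0.011
```

```bash
python3 -c "
from h import *
go([.5148,.0056,.215])
for n in ('wrist','scene'):
  im=manip.grab_frame(n); cv2.imwrite('pics/%s3.png'%n,im[:,:,::-1])
"
```

```text
t 4.45 tcp [0.4428 0.2634 0.2187] xang -2.9403 yang 1.7721 z [ 0.0062  0.0019 -1.    ] F [-0.35 -0.03 -1.15] T [ 0.02 -0.   -0.  ] w 0.011 q [ 0.3   0.08  1.85  0.    1.2  -1.47]
tool shift units [-0.632 -8.899  0.122]
```

View pics/wrist3.png

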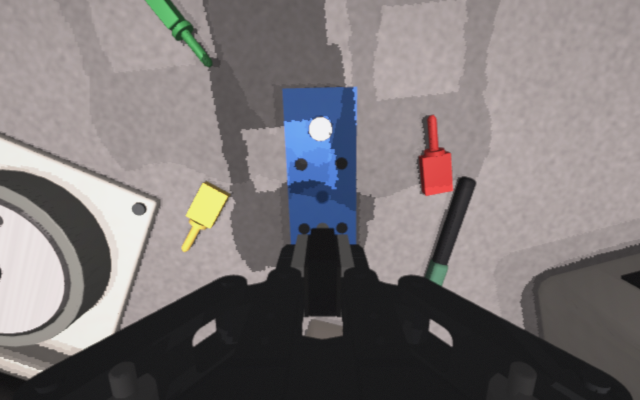

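View pics/scene3.png

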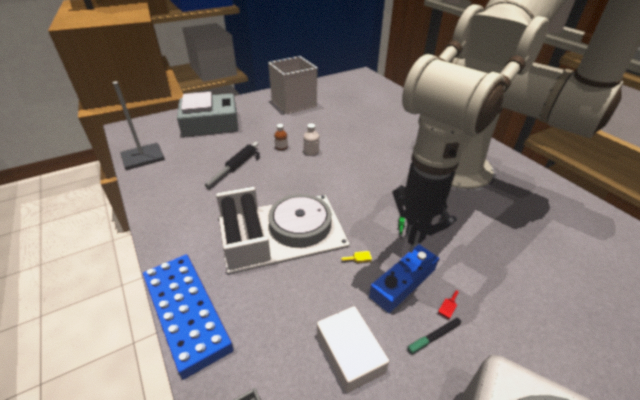

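Emit:
carry_out --increments '[[[1,-0.06,-0.5,0,0],[1,-0.06,-0.9,0,0],[1,-0.07,-1,0,0],[1,-0.07,-1,0,0],[1,-0.07,-1,0,0],[1,-0.07,-1,0,0],[1,-0.07,-1,0,0],[1,-0.07,-1,0,0]]]'

```text
time: 5.35
tcp_pos: [0.5007, 0.0474, 0.2136]
tcp_rot: [0.315, -3.123, -0.001]
force: [0.8, 0.3, -0.9]
width: 0.0111
```

Emit:
carry_out --increments '[[[1,-0.06,-1,0,0],[1,-0.03,-0.5,0.3,0],[1,0,0,0.3,0],[1,0,0,0.2,0],[1,0,0,0.2,0],[1,0,0,0,0],[1,0,0,0,0]]]'

```text
time: 6.05
tcp_pos: [0.5129, 0.0058, 0.185]
tcp_rot: [0.317, -3.125, -0.0]
force: [0.5, -0.0, -0.4]
width: 0.0109
```

```bash
python3 -c "
from h import *
go([.5148,.0056,.177])
for n in ('wrist','scene','top'):
  im=manip.grab_frame(n); cv2.imwrite('pics/%s4.png'%n,im[:,:,::-1])
im=cv2.imread('pics/scene4.png')
cv2.imwrite('pics/s4z.png',cv2.resize(im[150:270,240:380],None,fx=5,fy=5,interpolation=cv2.INTER_CUBIC))
im=cv2.imread('pics/wrist4.png')
cv2.imwrite('pics/w4z.png',im)
"
```

```text
t 6.05 tcp [0.5129 0.0058 0.185 ] xang -2.9392 yang 1.7732 z [-3.e-04  2.e-04 -1.e+00] F [ 0.49 -0.02 -0.38] T [ 0.03  0.01 -0.01] w 0.0109 q [-0.22  0.13  1.88  0.    1.13 -2.  ]
tool shift units [-0.062 -0.018  0.265]
```

View pics/w4z.png

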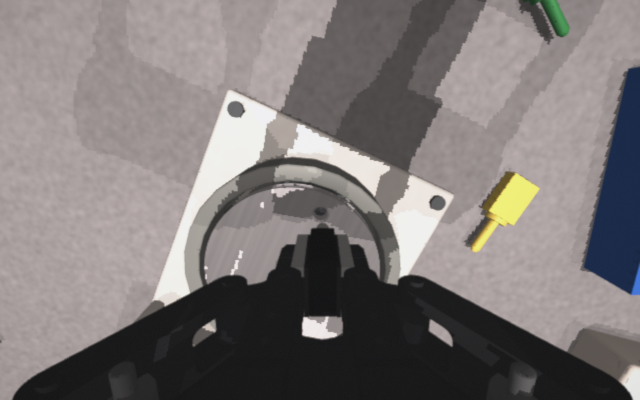

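View pics/s4z.png

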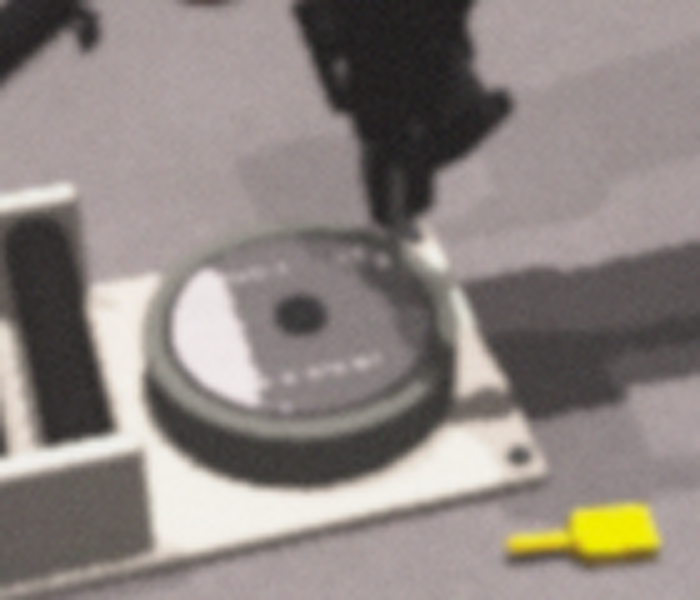

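```bash
python3 -c "
from h import *
s,R=st()
im=cv2.imread('pics/wrist4.png')
cv2.imwrite('pics/w4z.png',cv2.resize(im[195:235,290:355],None,fx=10,fy=10,interpolation=cv2.INTER_CUBIC))
p=(s['tcp_pos'],s['tcp_rot'])
for q in [(321,212),(321,213)]:
  P=ray('wrist',q,.051,p);print(P,R.T@(P-s['tcp_pos']))
"
```

```text
t 6.2 tcp [0.5133 0.0052 0.1856] xang -2.9398 yang 1.7726 z [ 1.1e-03 -2.0e-04 -1.0e+00] F [-0.46 -0.45 -0.83] T [-0.03 -0.   -0.04] w 0.0111 q [-0.23  0.13  1.88  0.    1.13 -2.  ]
[0.51220985 0.00465644 0.051     ] [ 0.00136438 -0.00027906  0.13462164]
[0.51293069 0.00480374 0.051     ] [ 0.00062864 -0.00027922  0.13462237]
```

View pics/w4z.png

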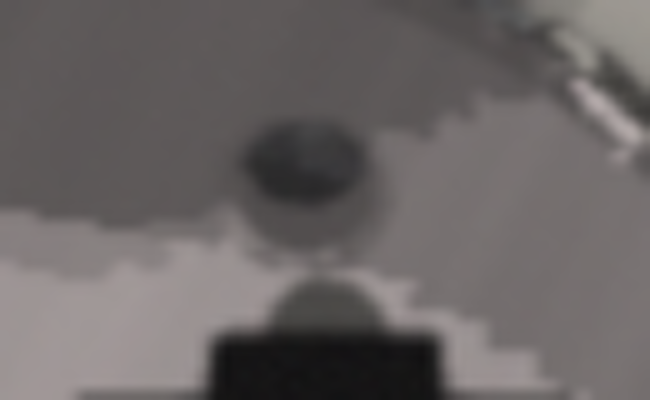

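Emit:
carry_out --increments '[[[1,0.02,-0.02,0.2,0],[1,0,0,0.2,0],[1,0,0,0.1,0],[1,0,0,0,0],[1,0,0,0,0]]]'

```text
time: 6.7
tcp_pos: [0.5125, 0.0042, 0.17]
tcp_rot: [0.315, -3.125, -0.0]
force: [-0.4, -0.5, -0.5]
width: 0.0114
```

```bash
python3 -c "
from h import *
s,R=st()
im=manip.grab_frame('wrist')[:,:,::-1]; cv2.imwrite('pics/w5.png',im)
cv2.imwrite('pics/w5z.png',cv2.resize(im[195:235,290:355],None,fx=10,fy=10,interpolation=cv2.INTER_CUBIC))
im=manip.grab_frame('scene')[:,:,::-1]; cv2.imwrite('pics/s5.png',im)
cv2.imwrite('pics/s5z.png',cv2.resize(im[180:230,280:350],None,fx=10,fy=10,interpolation=cv2.INTER_CUBIC))
"
```

```text
t 6.7 tcp [0.5125 0.0042 0.17  ] xang -2.9405 yang 1.7719 z [-3.e-04  1.e-04 -1.e+00] F [-0.44 -0.54 -0.53] T [ 0.03 -0.07  0.03] w 0.0114 q [-0.23  0.15  1.89  0.    1.1  -2.  ]
```

View pics/w5z.png

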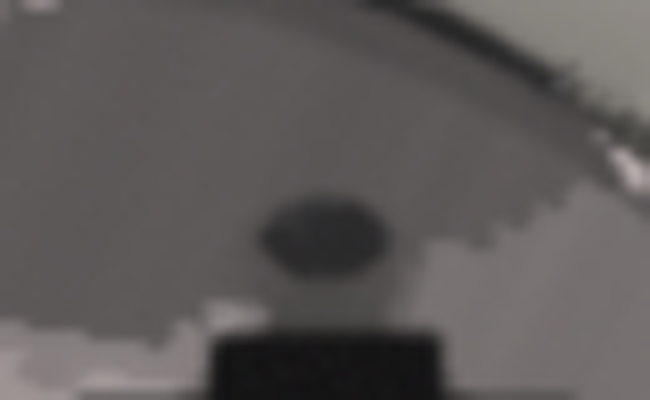

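View pics/s5z.png

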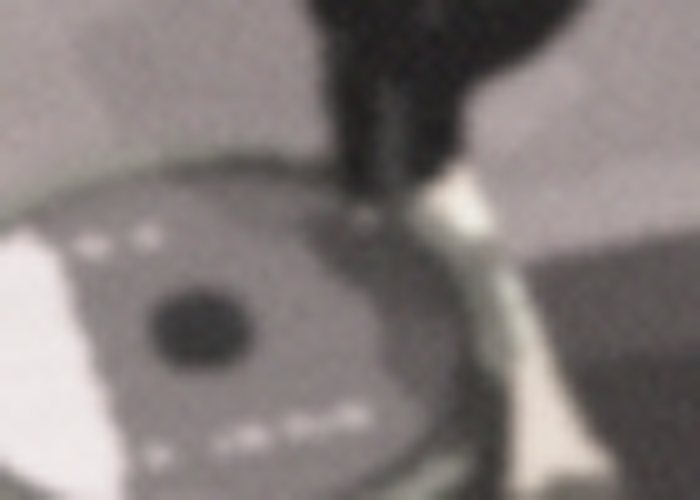

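Emit:
carry_out --increments '[[[1,0.01,-0.01,0.1,0],[1,0,0,0.1,0],[1,0,0,0.1,0],[1,0,0,0.1,0],[1,0,0,0,0]]]'

```text
time: 7.3
tcp_pos: [0.512, 0.004, 0.1574]
tcp_rot: [0.315, -3.125, -0.001]
force: [0.0, -0.2, -0.5]
width: 0.0115
```

```bash
python3 -c "
from h import *
s,R=st()"
```

```text
t 7.3 tcp [0.512  0.004  0.1574] xang -2.9404 yang 1.7720 z [-1.2e-03  3.0e-04 -1.0e+00] F [ 0.02 -0.19 -0.46] T [ 0.01 -0.05  0.01] w 0.0115 q [-0.23  0.17  1.9   0.    1.08 -2.  ]
```

Emit:
carry_out --increments '[[[1,0,0,0.07,0],[1,0,0,0.07,0],[1,0,0,0.07,0],[1,0,0,0,0],[1,0,0,0,0]]]'

```text
time: 7.8
tcp_pos: [0.5123, 0.0039, 0.1518]
tcp_rot: [0.316, -3.126, -0.0]
force: [-0.4, 0.9, -0.4]
width: 0.0113
```

```bash
python3 -c "
from h import *
s,R=st()
im=manip.grab_frame('scene')[:,:,::-1]; cv2.imwrite('pics/s6.png',im)
cv2.imwrite('pics/s6z.png',cv2.resize(im[180:230,280:350],None,fx=10,fy=10,interpolation=cv2.INTER_CUBIC))
im=manip.grab_frame('wrist')[:,:,::-1]; cv2.imwrite('pics/w6.png',im)
"
```

```text
t 7.8 tcp [0.5123 0.0039 0.1518] xang -2.9404 yang 1.7720 z [-1.e-04  0.e+00 -1.e+00] F [-0.41  0.87 -0.42] T [-0.03 -0.02 -0.02] w 0.0113 q [-0.23  0.18  1.9  -0.    1.07 -2.  ]
```

View pics/s6z.png

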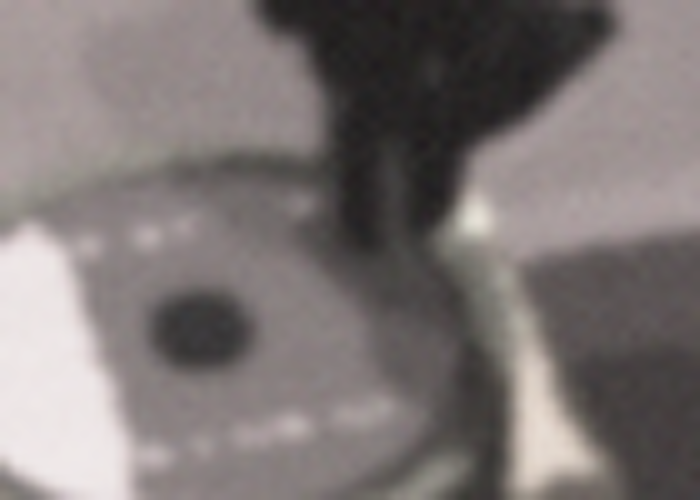

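View pics/w6.png

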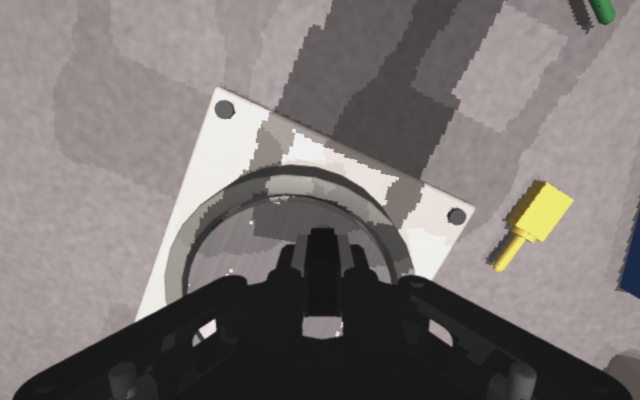

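```bash
cat >> h.py <<'E'
C=np.array([.5608,-.0074]); PH=np.pi-.2296; XA=-2.9404
RT=np.array([[np.cos(XA),np.sin(XA)],[np.sin(XA),-np.cos(XA)]]) # columns: tool x, tool y in world
def P(th,r=.05): return C+r*np.array([np.cos(PH+th),np.sin(PH+th)])
def arc(ths,start=None):
    p=P(ths[0]) if start is None else np.array(start)
    for t in ths[1:]:
        n=P(t); print('%.3f'%t,(RT.T@(n-p)/.03).round(3),n.round(4)); p=n
def where():
    s,R=st(); v=s['tcp_pos'][:2]-C; print('theta %.3f r %.4f foot %.4f'%((np.arctan2(v[1],v[0])-PH+np.pi)%(2*np.pi)-np.pi,np.hypot(*v),s['tcp_pos'][2]-.111))
    th=np.arctan2(v[1],v[0]); F=s['force'][:2]; print('Ftan %.2f Frad %.2f'%(F@[-np.sin(th),np.cos(th)],F@[np.cos(th),np.sin(th)]))
E
python3 -c "
from h import *
where()
arc(np.arange(0,1.0,.05))"
```

```text
t 7.9 tcp [0.5124 0.0039 0.1519] xang -2.9404 yang 1.7720 z [ 2.e-04 -0.e+00 -1.e+00] F [ 0.45  0.33 -0.92] T [-0.03  0.04 -0.03] w 0.0111 q [-0.23  0.18  1.9   0.    1.07 -2.  ]
theta 0.001 r 0.0497 foot 0.0409
Ftan -0.42 Frad -0.36
0.050 [ 0.033 -0.077] [0.5116 0.0015]
0.100 [ 0.029 -0.078] [ 0.5112 -0.0009]
0.150 [ 0.025 -0.079] [ 0.511  -0.0034]
0.200 [ 0.021 -0.081] [ 0.5108 -0.0059]
0.250 [ 0.017 -0.082] [ 0.5108 -0.0084]
0.300 [ 0.013 -0.082] [ 0.5109 -0.0109]
0.350 [ 0.009 -0.083] [ 0.5112 -0.0134]
0.400 [ 0.005 -0.083] [ 0.5115 -0.0159]
0.450 [ 0.    -0.083] [ 0.512  -0.0183]
0.500 [-0.004 -0.083] [ 0.5126 -0.0208]
0.550 [-0.008 -0.083] [ 0.5133 -0.0231]
0.600 [-0.012 -0.082] [ 0.5142 -0.0255]
0.650 [-0.016 -0.082] [ 0.5152 -0.0278]
0.700 [-0.02  -0.081] [ 0.5162 -0.0301]
0.750 [-0.024 -0.08 ] [ 0.5174 -0.0323]
0.800 [-0.028 -0.078] [ 0.5187 -0.0344]
0.850 [-0.032 -0.077] [ 0.5201 -0.0365]
0.900 [-0.036 -0.075] [ 0.5216 -0.0385]
0.950 [-0.04  -0.073] [ 0.5232 -0.0404]
```

Emit:
carry_out --increments '[[[1,0.033,-0.077,0,0],[1,0.029,-0.078,0,0],[1,0.025,-0.079,0,0],[1,0,0,0,0]]]'

```text
time: 8.3
tcp_pos: [0.5112, -0.0035, 0.1519]
tcp_rot: [-0.315, 3.125, 0.001]
force: [1.1, 4.4, -0.3]
width: 0.011
```

```bash
python3 -c "
from h import *
where()"
```

```text
t 8.3 tcp [ 0.5112 -0.0035  0.1519] xang -2.9408 yang 1.7716 z [ 2.e-04  6.e-04 -1.e+00] F [ 1.15  4.39 -0.33] T [ 0.89 -0.18  0.01] w 0.011 q [-0.24  0.17  1.9   0.    1.06 -2.02]
theta 0.151 r 0.0497 foot 0.0409
Ftan -4.46 Frad -0.80
```

Emit:
carry_out --increments '[[[1,0.021,-0.081,0,0],[1,0.017,-0.082,0,0],[1,0.013,-0.082,0,0],[1,0.009,-0.083,0,0],[1,0.005,-0.083,0,0],[1,0,0,0,0]]]'

```text
time: 8.9
tcp_pos: [0.5116, -0.0157, 0.1517]
tcp_rot: [0.315, -3.125, -0.002]
force: [1.7, 5.4, 0.5]
width: 0.0111
```

```bash
python3 -c "
from h import *
where()"
```

```text
t 8.9 tcp [ 0.5116 -0.0157  0.1517] xang -2.9408 yang 1.7715 z [-5.0e-04  1.1e-03 -1.0e+00] F [1.69 5.42 0.5 ] T [ 1.13 -0.14  0.01] w 0.0111 q [-0.27  0.17  1.9   0.    1.07 -2.04]
theta 0.397 r 0.0499 foot 0.0407
Ftan -5.06 Frad -2.57
```

Emit:
carry_out --increments '[[[1,0,0,0.05,0],[1,0,0,0.05,0],[1,0,0,0.03,0],[1,0,0,0,0]]]'

```text
time: 9.3
tcp_pos: [0.5115, -0.0156, 0.1477]
tcp_rot: [0.315, -3.125, -0.002]
force: [-0.1, 4.6, -1.1]
width: 0.0112
```

Emit:
carry_out --increments '[[[1,0,0,0.02,0],[1,0,0,0,0]]]'

```text
time: 9.5
tcp_pos: [0.5115, -0.0156, 0.1472]
tcp_rot: [0.315, -3.125, -0.002]
force: [0.9, 6.7, 0.0]
width: 0.011
```

Emit:
carry_out --increments '[[[1,0,0,0.02,0],[1,0,0,0,0]]]'

```text
time: 9.7
tcp_pos: [0.5117, -0.0155, 0.1471]
tcp_rot: [0.315, -3.125, -0.002]
force: [-0.7, 5.3, 2.9]
width: 0.0112
```

```bash
python3 -c "
from h import *
where()"
```

```text
t 9.7 tcp [ 0.5117 -0.0155  0.1471] xang -2.9405 yang 1.7719 z [-6.e-04  1.e-03 -1.e+00] F [-0.7   5.31  2.95] T [1.22 0.21 0.01] w 0.0112 q [-0.27  0.18  1.9   0.    1.06 -2.04]
theta 0.394 r 0.0498 foot 0.0361
Ftan -5.35 Frad -0.18
```

Emit:
carry_out --increments '[[[1,0.002,-0.042,0.01,0],[1,0,-0.042,0,0],[1,0,0,0,0]]]'

```text
time: 10.0
tcp_pos: [0.5123, -0.0181, 0.147]
tcp_rot: [0.315, -3.126, -0.002]
force: [-0.6, 6.0, 4.8]
width: 0.0112
```

Emit:
carry_out --increments '[[[1,-0.002,-0.042,0,0],[1,-0.002,-0.042,0,0],[1,0,0,0,0]]]'

```text
time: 10.3
tcp_pos: [0.5128, -0.0205, 0.147]
tcp_rot: [0.315, -3.125, -0.002]
force: [-1.9, 6.0, 4.8]
width: 0.0108
```

Emit:
carry_out --increments '[[[1,-0.004,-0.042,0,0],[1,-0.004,-0.042,0,0],[1,0,0,0,0]]]'

```text
time: 10.6
tcp_pos: [0.5135, -0.0228, 0.147]
tcp_rot: [0.315, -3.125, -0.002]
force: [-2.0, 5.4, 4.8]
width: 0.011
```

Emit:
carry_out --increments '[[[1,-0.006,-0.041,0,0],[1,-0.006,-0.041,0,0],[1,0,0,0,0]]]'

```text
time: 10.9
tcp_pos: [0.5143, -0.0251, 0.147]
tcp_rot: [0.315, -3.125, -0.002]
force: [-1.5, 6.4, 5.4]
width: 0.0113
```

```bash
python3 -c "
from h import *
where()"
```

```text
t 10.9 tcp [ 0.5143 -0.0251  0.147 ] xang -2.9405 yang 1.7719 z [-8.0e-04  1.4e-03 -1.0e+00] F [-1.48  6.38  5.43] T [1.29 0.32 0.  ] w 0.0113 q [-0.28  0.19  1.9   0.    1.06 -2.06]
theta 0.593 r 0.0498 foot 0.0360
Ftan -6.49 Frad -0.88
```

Emit:
carry_out --increments '[[[1,-0.008,-0.041,0,0],[1,-0.008,-0.041,0,0],[1,0,0,0,0]]]'

```text
time: 11.2
tcp_pos: [0.5152, -0.0274, 0.147]
tcp_rot: [0.315, -3.125, -0.003]
force: [-2.4, 7.2, 5.4]
width: 0.0107
```

Emit:
carry_out --increments '[[[1,-0.01,-0.041,0,0],[1,0,0,0,0]]]'

```text
time: 11.4
tcp_pos: [0.5157, -0.0285, 0.1469]
tcp_rot: [0.315, -3.125, -0.003]
force: [-1.8, 7.5, 6.2]
width: 0.0111
```

Emit:
carry_out --increments '[[[1,-0.01,-0.041,0,0],[1,0,0,0,0]]]'

```text
time: 11.6
tcp_pos: [0.5162, -0.0296, 0.147]
tcp_rot: [0.315, -3.125, -0.003]
force: [-3.0, 6.2, 5.2]
width: 0.0109
```

Now at about 0.69 rad and still on the plate. Continuing the sweep.

Emit:
carry_out --increments '[[[1,-0.012,-0.04,0,0],[1,-0.012,-0.04,0,0],[1,0,0,0,0]]]'

```text
time: 11.9
tcp_pos: [0.5173, -0.0318, 0.147]
tcp_rot: [0.315, -3.124, -0.003]
force: [-3.2, 6.2, 5.7]
width: 0.0111
```

Emit:
carry_out --increments '[[[1,-0.014,-0.039,0,0],[1,0,0,0,0]]]'

```text
time: 12.1
tcp_pos: [0.5179, -0.0328, 0.1469]
tcp_rot: [0.315, -3.124, -0.003]
force: [-2.6, 7.8, 5.9]
width: 0.011
```

Emit:
carry_out --increments '[[[1,-0.014,-0.039,0,0],[1,0,0,0,0]]]'

```text
time: 12.3
tcp_pos: [0.5185, -0.0338, 0.1469]
tcp_rot: [0.315, -3.124, -0.003]
force: [-1.8, 7.2, 5.7]
width: 0.0113
```

```bash
python3 -c "
from h import *
where()"
```

```text
t 12.3 tcp [ 0.5185 -0.0338  0.1469] xang -2.9404 yang 1.7720 z [-0.0018  0.0019 -1.    ] F [-1.75  7.16  5.67] T [1.42 0.5  0.03] w 0.0113 q [-0.3   0.2   1.88  0.    1.06 -2.07]
theta 0.788 r 0.0499 foot 0.0359
Ftan -7.00 Frad -2.31
```

Emit:
carry_out --increments '[[[1,-0.016,-0.038,0,0],[1,0,0,0,0]]]'

```text
time: 12.5
tcp_pos: [0.5191, -0.0349, 0.1468]
tcp_rot: [0.315, -3.124, -0.003]
force: [-2.3, 5.9, 4.1]
width: 0.0111
```

Emit:
carry_out --increments '[[[1,-0.016,-0.038,0,0],[1,0,0,0,0]]]'

```text
time: 12.7
tcp_pos: [0.5196, -0.0358, 0.1464]
tcp_rot: [0.315, -3.124, -0.003]
force: [-1.9, 7.1, 3.2]
width: 0.0115
```

Emit:
carry_out --increments '[[[1,-0.018,-0.038,0,0],[1,0,0,0,0]]]'

```text
time: 12.9
tcp_pos: [0.5201, -0.0367, 0.1459]
tcp_rot: [0.315, -3.123, -0.004]
force: [-1.2, 6.5, 1.4]
width: 0.0111
```

Emit:
carry_out --increments '[[[1,-0.018,-0.037,0,0],[1,0,0,0,0]]]'

```text
time: 13.1
tcp_pos: [0.5207, -0.0375, 0.1457]
tcp_rot: [0.315, -3.123, -0.005]
force: [-2.8, 7.8, 1.2]
width: 0.0108
```

Emit:
carry_out --increments '[[[1,-0.019,-0.037,0,0],[1,0,0,0.03,0],[1,0,0,0,0]]]'

```text
time: 13.4
tcp_pos: [0.5213, -0.0384, 0.1447]
tcp_rot: [0.315, -3.122, -0.005]
force: [-2.2, 7.6, 0.4]
width: 0.0113
```

```bash
python3 -c "
from h import *
where()"
```

```text
t 13.4 tcp [ 0.5213 -0.0384  0.1447] xang -2.9405 yang 1.7719 z [-0.004   0.0029 -1.    ] F [-2.17  7.63  0.42] T [1.52 0.35 0.  ] w 0.0113 q [-0.31  0.21  1.87  0.    1.06 -2.08]
theta 0.895 r 0.0503 foot 0.0337
Ftan -7.34 Frad -3.00
```

Emit:
carry_out --increments '[[[1,0,0,0.03,0],[1,0,0,0.03,0],[1,0,0,0,0]]]'

```text
time: 13.7
tcp_pos: [0.5212, -0.0384, 0.1428]
tcp_rot: [0.315, -3.122, -0.005]
force: [-1.1, 7.6, -0.2]
width: 0.011
```

Emit:
carry_out --increments '[[[1,0,0,0.03,0],[1,0,0,0.03,0],[1,0,0,0,0]]]'

```text
time: 14.0
tcp_pos: [0.5212, -0.0384, 0.141]
tcp_rot: [0.315, -3.122, -0.005]
force: [-2.1, 8.3, -0.2]
width: 0.0113
```

```bash
python3 -c "
from h import *
where()"
```

```text
t 14.0 tcp [ 0.5212 -0.0384  0.141 ] xang -2.9405 yang 1.7719 z [-0.0041  0.0029 -1.    ] F [-2.06  8.27 -0.19] T [ 1.53  0.36 -0.04] w 0.0113 q [-0.31  0.22  1.87  0.    1.05 -2.08]
theta 0.893 r 0.0503 foot 0.0300
Ftan -7.78 Frad -3.47
```

Emit:
carry_out --increments '[[[1,0,0,0.05,0],[1,0,0,0.05,0],[1,0,0,0.05,0],[1,0,0,0.05,0],[1,0,0,0.05,0],[1,0,0,0,0]]]'

```text
time: 14.6
tcp_pos: [0.5212, -0.0383, 0.1334]
tcp_rot: [0.315, -3.122, -0.005]
force: [-2.0, 8.0, -0.9]
width: 0.0112
```

Emit:
carry_out --increments '[[[1,0,0,0.03,0],[1,0,0,0.02,0],[1,0,0,0,0]]]'

```text
time: 14.9
tcp_pos: [0.5212, -0.0384, 0.132]
tcp_rot: [0.315, -3.122, -0.005]
force: [-1.8, 9.0, -0.3]
width: 0.0112
```

Emit:
carry_out --increments '[[[1,0,0,0.02,0],[1,0,0,0,0]]]'

```text
time: 15.1
tcp_pos: [0.5213, -0.0384, 0.1315]
tcp_rot: [0.315, -3.122, -0.005]
force: [-2.2, 7.8, -0.4]
width: 0.0107
```

Emit:
carry_out --increments '[[[1,0,0,0.02,0],[1,0,0,0,0]]]'

```text
time: 15.3
tcp_pos: [0.5215, -0.0386, 0.1313]
tcp_rot: [0.315, -3.122, -0.004]
force: [-2.4, 7.2, 2.5]
width: 0.0111
```

Emit:
carry_out --increments '[[[1,0,0,0.02,0],[1,0,0,0,0]]]'

```text
time: 15.5
tcp_pos: [0.5218, -0.0389, 0.1313]
tcp_rot: [0.316, -3.123, -0.003]
force: [-3.7, 6.8, 5.6]
width: 0.0111
```

Emit:
carry_out --increments '[[[1,0.014,0.029,0,0],[1,0,0,0,0]]]'

```text
time: 15.7
tcp_pos: [0.5212, -0.0381, 0.1313]
tcp_rot: [0.316, -3.123, -0.003]
force: [-4.3, 5.8, 5.3]
width: 0.0109
```

Emit:
carry_out --increments '[[[1,0.014,0.029,0,0],[1,0,0,0,0]]]'

```text
time: 15.9
tcp_pos: [0.5207, -0.0376, 0.1312]
tcp_rot: [0.316, -3.123, -0.002]
force: [-2.7, 6.0, 4.4]
width: 0.011
```

```bash
python3 -c "
from h import *
where()"
```

```text
t 15.9 tcp [ 0.5207 -0.0376  0.1312] xang -2.9401 yang 1.7723 z [-0.0023  0.001  -1.    ] F [-2.74  5.97  4.43] T [ 0.99  0.47 -0.  ] w 0.011 q [-0.3   0.23  1.88  0.    1.03 -2.08]
theta 0.875 r 0.0502 foot 0.0202
Ftan -6.42 Frad -1.40
```

Emit:
carry_out --increments '[[[1,0.014,0.029,0,0],[1,0,0,0,0]]]'

```text
time: 16.1
tcp_pos: [0.5206, -0.0374, 0.1313]
tcp_rot: [0.316, -3.125, 0.0]
force: [-2.8, 3.5, 2.9]
width: 0.0109
```

Emit:
carry_out --increments '[[[1,0.014,0.029,0,0],[1,0,0,0,0]]]'

```text
time: 16.3
tcp_pos: [0.5204, -0.037, 0.1313]
tcp_rot: [-0.316, 3.125, -0.002]
force: [-1.0, 0.4, 1.7]
width: 0.0109
```

```bash
python3 -c "
from h import *
where()"
```

```text
t 16.3 tcp [ 0.5204 -0.037   0.1313] xang -2.9402 yang 1.7722 z [ 5.0e-04 -1.2e-03 -1.0e+00] F [-1.03  0.38  1.72] T [-0.    0.15  0.02] w 0.0109 q [-0.3   0.23  1.88 -0.    1.03 -2.07]
theta 0.863 r 0.0501 foot 0.0203
Ftan -0.92 Frad 0.61
```

Emit:
carry_out --increments '[[[0.5,0,0,0,0],[0,0,0,0,0],[-0.3,0,0,0,0],[-0.5,0,0,0,0],[-0.5,0,0,0,0]]]' --newtons 20

```text
time: 16.8
tcp_pos: [0.5203, -0.0366, 0.1311]
tcp_rot: [-0.315, 3.126, -0.0]
force: [-0.2, 0.0, -0.4]
width: 0.0642
```

```bash
python3 -c "
from h import *
where()
im=manip.grab_frame('wrist')[:,:,::-1]; cv2.imwrite('pics/w7.png',im)
"
```

```text
t 16.8 tcp [ 0.5203 -0.0366  0.1311] xang -2.9404 yang 1.7720 z [ 1.e-04 -1.e-04 -1.e+00] F [-0.16  0.04 -0.42] T [0.07 0.02 0.  ] w 0.0642 q [-0.3   0.23  1.88 -0.    1.03 -2.07]
theta 0.854 r 0.0499 foot 0.0201
Ftan -0.13 Frad 0.11
```

View pics/w7.png

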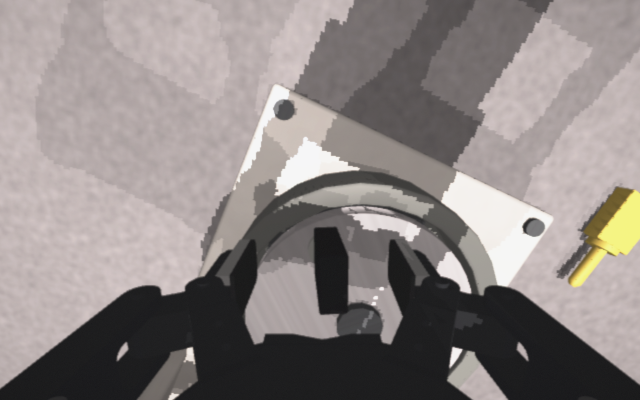

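The tab (about (330,270)) stands free between the fingers, so I'm retreating straight up.

Emit:
carry_out --increments '[[[-0.5,0,0,-0.3,0],[-0.5,0,0,-0.6,0],[-0.5,0,0,-0.8,0],[-0.5,0,0,-0.8,0],[-0.5,0,0,-0.8,0],[-0.5,0,0,-0.5,0],[-0.5,0,0,0,0],[-0.5,0,0,0,0]]]'

```text
time: 17.65
tcp_pos: [0.5202, -0.0365, 0.2452]
tcp_rot: [-0.316, 3.125, -0.0]
force: [-0.6, 0.8, -0.1]
width: 0.0639
```

```bash
python3 -c "
from h import *
st()
im=manip.grab_frame('wrist')[:,:,::-1]; cv2.imwrite('pics/w8.png',cv2.resize(im[130:330,180:460],None,fx=2.8,fy=2.8))
im=manip.grab_frame('scene')[:,:,::-1]; cv2.imwrite('pics/s8.png',im)
cv2.imwrite('pics/s8z.png',cv2.resize(im[165:285,215:365],None,fx=5,fy=5,interpolation=cv2.INTER_CUBIC))
"
```

```text
t 17.65 tcp [ 0.5202 -0.0365  0.2452] xang -2.9404 yang 1.7720 z [ 4.e-04 -2.e-04 -1.e+00] F [-0.58  0.8  -0.07] T [ 0.01 -0.    0.04] w 0.0639 q [-0.3   0.07  1.81 -0.    1.26 -2.07]
```

View pics/w8.png

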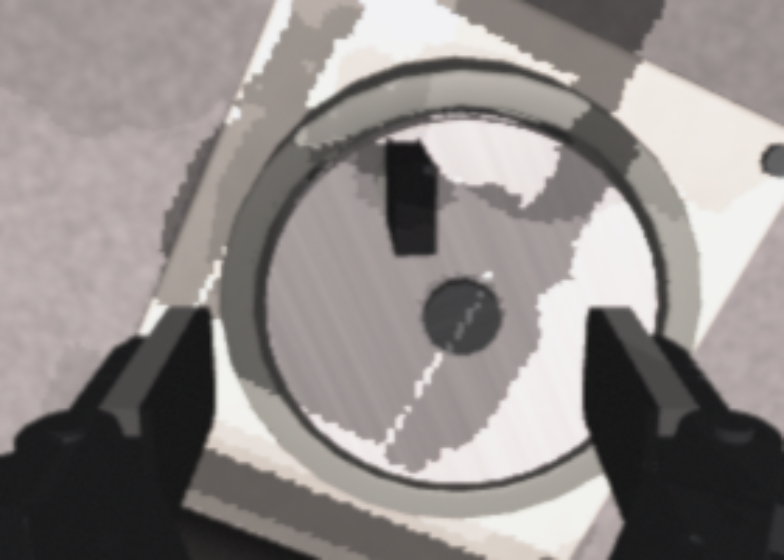

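View pics/s8z.png

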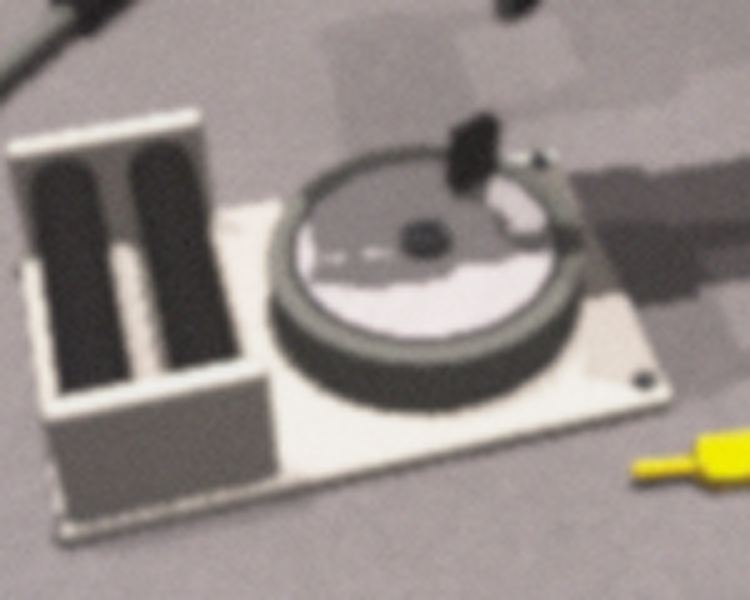

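```bash
python3 -c "
from h import *
st()
im=manip.grab_frame('wrist')[:,:,::-1]; cv2.imwrite('pics/w9.png',im)
z=cv2.resize(im[170:235,290:370],None,fx=8,fy=8,interpolation=cv2.INTER_CUBIC).astype(float)
cv2.imwrite('pics/w9z.png',np.clip(z*1.6,0,255))
s=cv2.imread('pics/s8.png');z=cv2.resize(s[180:215,290:330],None,fx=14,fy=14,interpolation=cv2.INTER_CUBIC).astype(float)
cv2.imwrite('pics/s9z.png',np.clip(z*1.3,0,255))
"
```

```text
t 17.75 tcp [ 0.5196 -0.0363  0.2439] xang -2.9404 yang 1.7720 z [-2.e-03  6.e-04 -1.e+00] F [ 0.11  0.26 -0.31] T [0.03 0.02 0.01] w 0.0638 q [-0.3   0.07  1.81 -0.    1.26 -2.07][ WARN:0@1.487] global loadsave.cpp:1063 imwrite_ Unsupported depth image for selected encoder is fallbacked to CV_8U.
```

View pics/w9z.png

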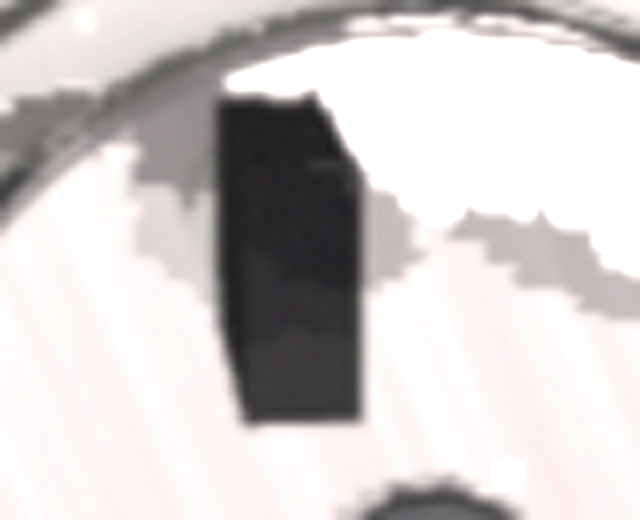

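View pics/s9z.png

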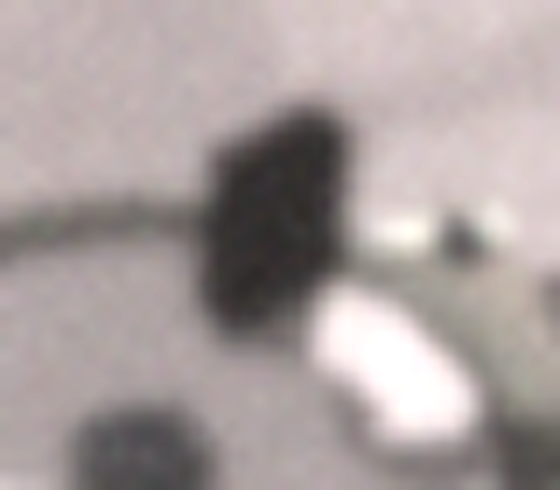

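Emit:
carry_out --increments '[[[-0.5,0,0,0,0],[-0.5,0,0,0,0],[-0.5,0,0,0,0],[-0.5,0,0,0,0],[-0.5,0,0,0,0],[-0.5,0,0,0,0],[-0.5,0,0,0,0],[-0.5,0,0,0,0]]]'

```text
time: 18.6
tcp_pos: [0.5203, -0.0365, 0.2451]
tcp_rot: [-0.315, 3.126, -0.0]
force: [0.1, 0.5, -0.4]
width: 0.064
```

```bash
python3 -c "
from h import *
st()
im=manip.grab_frame('wrist')[:,:,::-1]; cv2.imwrite('pics/w10.png',im)
z=cv2.resize(im[170:235,290:370],None,fx=8,fy=8,interpolation=cv2.INTER_CUBIC).astype(float)
cv2.imwrite('pics/w10z.png',np.clip(z*1.0,0,255).astype(np.uint8))
a=cv2.imread('pics/w9.png').astype(int);print(np.abs(a-im)[170:235,290:370].mean())
"
```

```text
t 18.6 tcp [ 0.5203 -0.0365  0.2451] xang -2.9404 yang 1.7720 z [ 0. -0. -1.] F [ 0.14  0.49 -0.39] T [-0.03  0.03  0.01] w 0.064 q [-0.3   0.07  1.81 -0.    1.26 -2.07]
9.467564102564102
```

View pics/w10z.png

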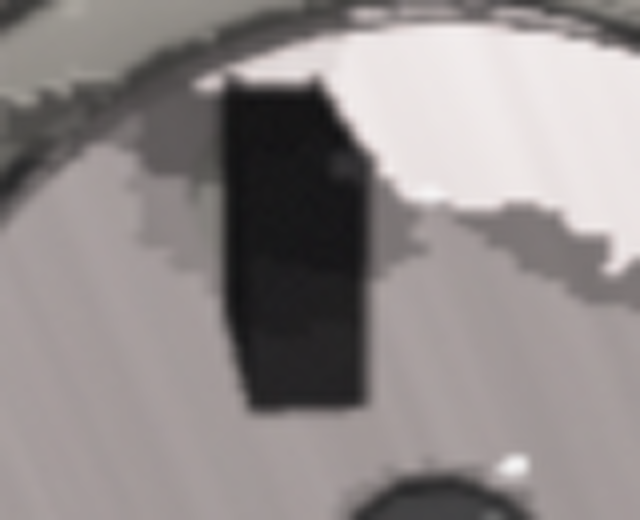

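The pin is stable and holding the wheel, but it leans about 0.08 rad towards the spring side. I'll press lightly on the tab's top with shut fingers to check it's fully home.

Emit:
carry_out --increments '[[[1,0,0,0.5,0],[1,0,0,0.6,0],[1,0,0,0.6,0],[1,0,0,0.3,0],[1,0,0,0.1,0],[1,0,0,0,0],[1,0,0,0,0]]]'

```text
time: 19.35
tcp_pos: [0.5209, -0.0367, 0.183]
tcp_rot: [-0.315, 3.124, -0.001]
force: [0.1, -0.0, -0.4]
width: -0.0002
```

```bash
python3 -c "
from h import *
st()
im=manip.grab_frame('wrist')[:,:,::-1]; cv2.imwrite('pics/w11.png',im)
im=manip.grab_frame('scene')[:,:,::-1];
cv2.imwrite('pics/s11z.png',cv2.resize(im[145:225,270:370],None,fx=7,fy=7,interpolation=cv2.INTER_CUBIC))
"
```

```text
t 19.35 tcp [ 0.5209 -0.0367  0.183 ] xang -2.9404 yang 1.7720 z [ 1.6e-03 -5.0e-04 -1.0e+00] F [ 0.13 -0.   -0.42] T [ 0.03  0.05 -0.  ] w -0.0002 q [-0.3   0.15  1.86  0.    1.13 -2.07]
```

View pics/w11.png

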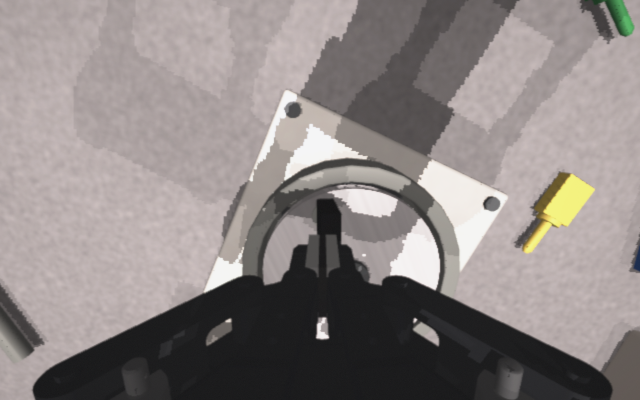

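View pics/s11z.png

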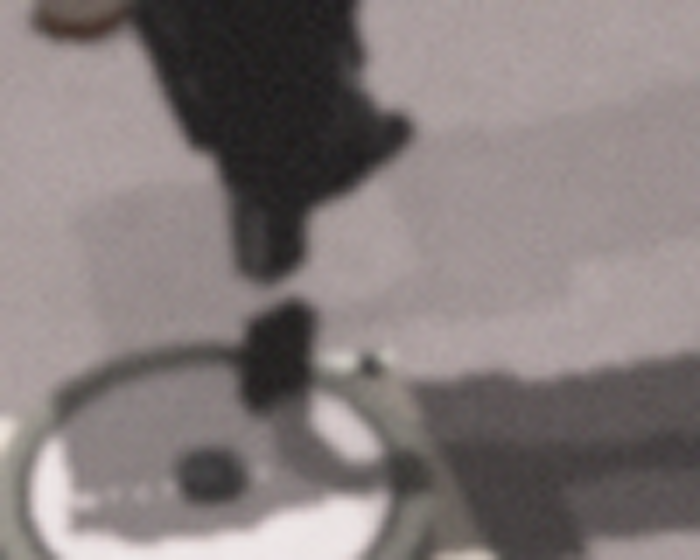

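Emit:
carry_out --increments '[[[1,0,0,0.2,0],[1,0,0,0.2,0],[1,0,0,0.08,0],[1,0,0,0.03,0],[1,0,0,0,0]]]'

```text
time: 19.95
tcp_pos: [0.5201, -0.0365, 0.1665]
tcp_rot: [0.315, -3.125, -0.0]
force: [-0.0, -0.7, -0.4]
width: 0.0001
```

Emit:
carry_out --increments '[[[1,0,0,0.03,0],[1,0,0,0,0]]]'

```text
time: 20.15
tcp_pos: [0.5203, -0.0366, 0.166]
tcp_rot: [-0.316, 3.126, -0.0]
force: [-0.0, -0.1, 0.1]
width: 0.0002
```

Emit:
carry_out --increments '[[[1,0,0,0.02,0],[1,0,0,0,0]]]'

```text
time: 20.35
tcp_pos: [0.5205, -0.0366, 0.1656]
tcp_rot: [-0.315, 3.125, -0.0]
force: [0.1, 0.1, 1.8]
width: -0.0
```

Emit:
carry_out --increments '[[[1,0,0,0.02,0],[1,0,0,0,0]]]'

```text
time: 20.55
tcp_pos: [0.5208, -0.0367, 0.1654]
tcp_rot: [-0.315, 3.124, -0.001]
force: [-0.3, 0.1, 3.7]
width: -0.0003
```

Emit:
carry_out --increments '[[[1,0,0,0.02,0],[1,0,0,0.02,0],[1,0,0,0,0]]]'

```text
time: 20.85
tcp_pos: [0.5216, -0.037, 0.1651]
tcp_rot: [-0.315, 3.122, -0.003]
force: [0.4, 0.1, 7.9]
width: -0.0002
```

Emit:
carry_out --increments '[[[1,0,0,0.02,0],[1,0,0,0,0]]]'

```text
time: 21.05
tcp_pos: [0.5219, -0.0372, 0.165]
tcp_rot: [-0.315, 3.122, -0.003]
force: [-1.4, -0.6, 10.2]
width: -0.0002
```

Emit:
carry_out --increments '[[[1,0,0,-0.05,0],[1,0,0,-0.3,0],[1,0,0,-0.6,0],[1,0,0,-0.8,0],[1,0,0,-0.8,0],[0,0,0,-0.5,0],[-0.5,0,0,0,0],[-0.5,0,0,0,0]]]'

```text
time: 21.85
tcp_pos: [0.5199, -0.0364, 0.2538]
tcp_rot: [0.315, -3.125, -0.001]
force: [0.2, -0.4, -1.2]
width: 0.043
```

```bash
python3 -c "
from h import *
st()
im=manip.grab_frame('wrist')[:,:,::-1]; cv2.imwrite('pics/w12.png',im)
cv2.imwrite('pics/w12z.png',cv2.resize(im[160:235,285:375],None,fx=8,fy=8,interpolation=cv2.INTER_CUBIC))
im=manip.grab_frame('top')[:,:,::-1]; cv2.imwrite('pics/t12.png',im)
im=manip.grab_frame('scene')[:,:,::-1]; cv2.imwrite('pics/s12.png',im)
"
```

```text
t 21.85 tcp [ 0.5199 -0.0364  0.2538] xang -2.9404 yang 1.7720 z [-9.e-04  3.e-04 -1.e+00] F [ 0.19 -0.4  -1.19] T [ 0.02 -0.01 -0.05] w 0.043 q [-0.3   0.06  1.8   0.    1.28 -2.07]
```

View pics/w12z.png

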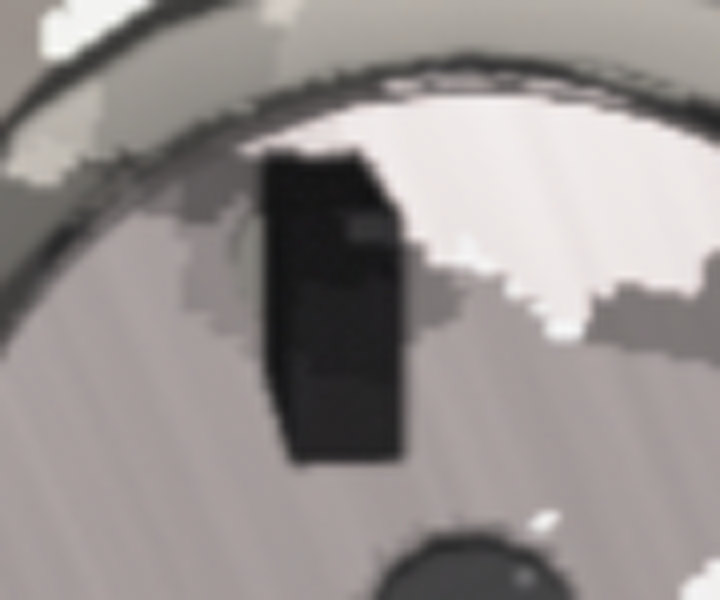

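View pics/s12.png

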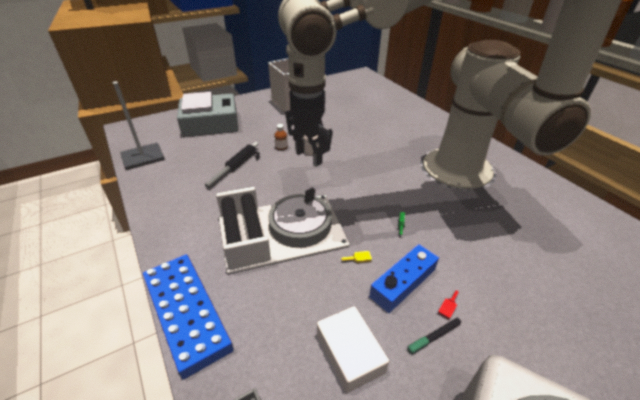

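```bash
python3 -c "
from station import manip
print(manip.finish_job())"
```

```text
the job is handed in; nothing more can be done
None
```

The locking pin is in the catch hole and holding the wheel back against its spring at about 0.86 rad. However, it leans about 0.08 rad (5°), so its collar is probably not flat on the wheel. The job was handed in at about 22 s with the gripper clear; `finish_job` gave no verdict.

**What I did:** I took the pin from the rack's middle hole and put it through the wheel's hole. I then turned the wheel counter-clockwise with the foot pressing about 5 N on the catch plate. The foot began to drop at about 0.8 rad. I pushed the pin home at about 0.89 rad, let the wheel spring back onto the catch until the sideways force fell below 1 N, and let go.

**Last checks:**
- **Depth:** the pin's lower end stopped at about 20 mm above the table, as it should.
- **Forces:** all readings stayed around 10 N or less, well under the 40 N limit.
- **Hold:** with the gripper clear, pictures about 1 s apart showed the pin unmoved.

**What disagreed:**
- **Lean:** released, the pin tilts within its clearances towards the spring side, which would lift the collar by roughly 1 mm on one side. A light 10 N press on the tab moved it down about 0.8 mm, but the lean was about the same afterwards.
- **Look-alikes:** the red and yellow ones stood upright in the first scene picture but were lying down by 2 s, and the green one may have fallen too. The arm had not been near them.

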